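Lock the medicine chest with its telescopic bar

TASK

Lock the medicine chest in the aid-parcel room: squeeze in both red spring buttons of the yellow telescopic tube on its lid and slide the tube towards the keeper to its next hole, so that its end lies in the keeper and both buttons have sprung out again through that hole. Let go of it, and leave everything else where it stands.

Things in the scene. Friction and masses are not known exactly. Their poses are not given: they have to be found in the camera images.
- chest: Blue steel medicine chest, grey lid, 300 x 360 x 110 mm (x, y, height), fixed to the table. Origin at the centre of its underside; z up; its y axis runs along the locking bar, to the keeper. The bar lies over the lid: a fixed steel inner tube, 25 mm square, held by a dark bracket near its -y end, and over it the sliding yellow tube, its axis 45 mm above the lid (29 mm free below it).
- buttons (a point): Fixed point on the bar's axis midway between the two red buttons, at (-50, 20, 155) mm in the chest's frame. The fixed inner tube carries them; they stick out sideways, along the chest's -x and +x, through holes in the yellow tube's upright sides. Each is 12 mm across; its rounded tip is 23 mm from this point, 7 mm proud of the yellow tube (46 mm over both tips).
- button_front (a joint): Travel of the button on the chest's -x side, m: 0 sprung out, 0.007 flush with the yellow tube, 0.010 wholly under its wall. Spring 2 N (out) to 5 N (in). Out, it locks the tube; pressed in 4 mm or more, its round tip lets the hole's edge push it in the rest of the way as the tube slides (10 to 15 N in all).
- button_back (a joint): The same for the button on the chest's +x side. Both must be pressed in together before the tube will slide.
- tube (a joint): Slide of the yellow tube along the chest's +y, m: 0 at the start, 0.040 at the next hole with the end in the keeper (1.5 mm play either way), -0.040 at the hole the other way; stops at -0.046 and 0.046. Friction 2.5 N; stays where left. The gripped part moves with the fingers away from the buttons, which spring out by themselves in the next hole and block further sliding.
- tube_tip (a point): Centre of the yellow tube's end face on the keeper side. The tube is 32 mm square and 142 mm long; at the start it reaches from 62 mm on the -y side to 80 mm on the +y side of buttons. Holes 15 mm round, 40 mm apart.
- keeper (a point): Centre of the keeper, a dark steel arch over the bar's line, 58 mm wide, 22 mm along y, its top 26 mm above the bar's axis; 106 mm from buttons along the chest's +y. Locked, the tube's tip stands 14 mm beyond this point.
- pillbox: Bystander: white and green carton 50 x 100 x 30 mm, lying on the chest's lid on the +x side of the bar. Origin under its centre.
- jar: Bystander: amber jar, 48 mm diameter, 70 mm high, on the chest's lid on the +x side of the bar. Origin under its centre.
- tape: Bystander: roll of brown tape, 100 mm diameter, 48 mm high, on the table. Origin under its centre.
- mug: Bystander: blue mug, 80 mm diameter, 90 mm high, on the table. Origin under its centre.
- gift: Bystander: red parcel with green ribbon, 110 x 90 x 70 mm (90 mm high with its bow), on the table. Origin under its centre.
- can: Bystander: red can, 74 mm diameter, 110 mm high, on the table. Origin under its centre.
- brush: Bystander: hand brush lying on the table.

How it is judged:
On the way:
1. both buttons are pressed in together (4 mm or more) with the tube still at its first hole (within 10 mm) (value of joint each of button_front, button_back above 0.004 m and value of joint tube between -0.01 and 0.01 m), for 0.05 s.
At the end, for the whole second after the job is handed in: The tube has been slid to its next hole towards the keeper (40 mm, within 4 mm), so that its end lies in the keeper, both buttons have sprung out again (within 2 mm of fully out), and the tube is at rest (value of joint tube between 0.036 and 0.044 m and value of joint each of button_front, button_back below 0.002 m and velocity of joint tube between -0.01 and 0.01 m/s); the robot touches nothing.
It fails at once if a bystander is moved by more than 30 mm (distance of any of pillbox, jar, tape, mug, gift, can, brush from where it was at the start of the episode above 0.03 m).
It also fails if it takes over 32 s, if anything falls off the work surface, if the arm or the gripper's body presses on something with over 40 N, if the wrist force passes 120 N, or if a joint passes its speed limit or range.

ROBOT

A 6-joint arm with a two-finger parallel gripper is mounted at the origin on the work surface. World frame = base frame: x ahead of the robot, y to its left, z up, the work surface at z = 0. Lengths are in m, angles in rad, forces in N, time in s.
With the tool pointing down it reaches from about 0.375 to 0.9 m from the base axis. Payload 3.1 kg.
Tool frame: the origin (TCP) lies where the fingers leave the gripper's body, on its centre line; the fingertips stand 70 mm ahead of it and the grasp point (between the pads) lies 51 mm ahead of it (grasp_offset is the distance from the TCP to the grasp point, in m); x points along the fingers, z is the direction in which the jaws open and shut, and the axes are right-handed (so a half turn about x gives the same grasp; the last joint's range is limited). The gripper opens to 87 mm and grips with 3 to 60 N. Pads are 19 mm wide; open, the fingers measure 117 mm over their backs; the gripper's body (75 mm by 190 mm) begins 51 mm behind the grasp point.
Start: joints at [1.155, 0.527, 1.433, -0, 1.181, -0.178], TCP at [0.147, 0.607, 0.292] pointing down, gripper open.
Joint ranges: [-3.08, 3.08], [-0.75, 2.2], [0.22, 2.44], [-1.43, 4.57], [0, 2.65], [-2.85, 2.85]. Speed limits (rad/s): [2.79, 2.79, 3.14, 3.14, 3.14, 3.14].

INTERFACE

Orientations are given as a unit quaternion [w, x, y, z].
In Python, from workcell import * gives the robot as it stands.
- The arm moves only by the shell command python3 -m inch 'ROWS' [FORCE]. ROWS is JSON, a list of rows, each an object of numbers: "fingers": the closure, from -1 (fully open) to 1 (shut); "tx", "ty", "tz": the shift along the tool's x, y, z each as a share of 0.05 m, from -1 to 1; "ax", "ay", "az": the turn, a rotation vector about the tool's x, y, z each as a share of 6 degrees, from -1 to 1. A call has 1 to 20 rows; each row shifts and turns the pose as measured when the row begins, along the tool's axes as they then stand; what a row does not reach is not made up. A row lasts 1/10 s, in which the tool goes at most 50 mm and 8.59 degrees, less where a joint would pass 70% of its speed; a pose out of reach is approached as far as the arm can. A call with a number of a shift or a turn outside -1 to 1 is refused whole. A call with a gripper value outside its range is refused whole. The fingers move at their own pace and stop on an object; FORCE is the grip in N (left out, the last holds). Time passes only in rows, so rows that do not move let the fingers close. It gives the time, the measured TCP pose, the force and the opening at its end, in the units of the state.
- get_obs(): the state, without advancing time (a new reading comes with each control period).
- grab_frame(name): name is "scene" or "top"; returns a dict with "color" (480x640x3 uint8, red, green, blue), "fx", "fy", "cx", "cy" (pixels), "extrinsics" (4x4, takes a point from camera to world coordinates). Camera axes: x right, y up, looking along -z (the intrinsics and any distortion apply to the point x, -y, -z); pixel columns grow to the right and rows downward; lengths in m; the calibration is good to about 2 mm. A picture is of the moment at which its call begins. There is no depth.
- finish_job(): hands the job in, once; it reports no verdict.
The state is a dict: "clock": time; "joint_pos": joint angles; "qvel": joint speeds; "joint_efforts": joint torques, N m; "eef_pos": TCP position; "ee_rot": TCP orientation; "wrist_force": force on the tool from outside, world axes, zero at the start; "ft_torque": the same for the moment, N m; "width": finger opening in m.
Only numpy, scipy, OpenCV 4.12 (cv2) and the standard library are available. Lean on these libraries where they do the work, as an engineer would, in place of code of your own. Each camera call takes 0.05 s, during which the arm holds its last target. There are 200 camera calls.

## Working session

There is one attempt and no reset: what is moved stays moved. The work goes in short steps, Python scripts to look and compute and a shell command to move; the robot and the scene stay as the last step left them, time stands still between calls to the robot, and variables do not carry over. Pictures are saved under pics/ and viewed, about 8 in all and at most 12, crops included, and the job is handed in when it is done.

```bash
mkdir -p pics; ls; python3 - <<'E'
from workcell import *
import cv2,numpy as np
np.set_printoptions(precision=4,suppress=True)
o=get_obs(); print(o)
for n in("scene","top"):
    f=grab_frame(n); cv2.imwrite(f"pics/{n}0.png",f["color"][:,:,::-1]); print(n,{k:v for k,v in f.items() if k!="color"})
E
```

```text
pics
{'clock': 0.0, 'joint_pos': array([ 1.1545,  0.5284,  1.4339, -0.    ,  1.1814, -0.1785]), 'qvel': array([-0.0014, -0.0001,  0.0002, -0.0004, -0.0026, -0.0002]), 'joint_efforts': array([ -0.0011, -44.004 , -17.6594,   0.0632,   0.0582,  -0.0002]), 'eef_pos': array([0.147 , 0.6069, 0.2913]), 'ee_rot': array([ 0.5551, -0.4375,  0.5565,  0.4368]), 'wrist_force': array([ 0.2668,  0.1099, -0.2213]), 'ft_torque': array([0.0364, 0.0193, 0.0102]), 'width': 0.0868534232434747}
scene {'fx': 433.710676306834, 'fy': 433.710676306834, 'cx': 311.3442668266426, 'cy': 234.15123126836755, 'extrinsics': array([[ 0.6849, -0.6042,  0.4073,  1.0068],
       [ 0.7285,  0.5805, -0.3638, -0.4075],
       [-0.0166,  0.5458,  0.8377,  1.0619],
       [ 0.    ,  0.    ,  0.    ,  1.    ]])}
top {'fx': 487.45951394488696, 'fy': 487.45951394488696, 'cx': 324.5129899298922, 'cy': 239.92228411247967, 'extrinsics': array([[ 0.0219,  0.9964, -0.0817,  0.4223],
       [-0.9996,  0.0232,  0.0149, -0.0025],
       [ 0.0168,  0.0813,  0.9965,  1.4347],
       [ 0.    ,  0.    ,  0.    ,  1.    ]])}
```

View pics/scene0.png

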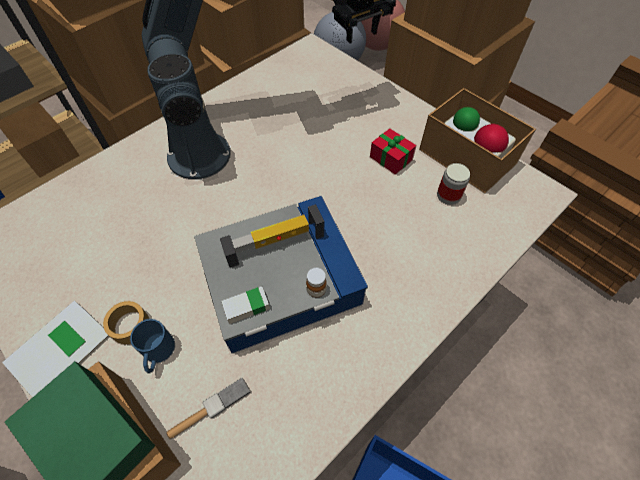

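View pics/top0.png

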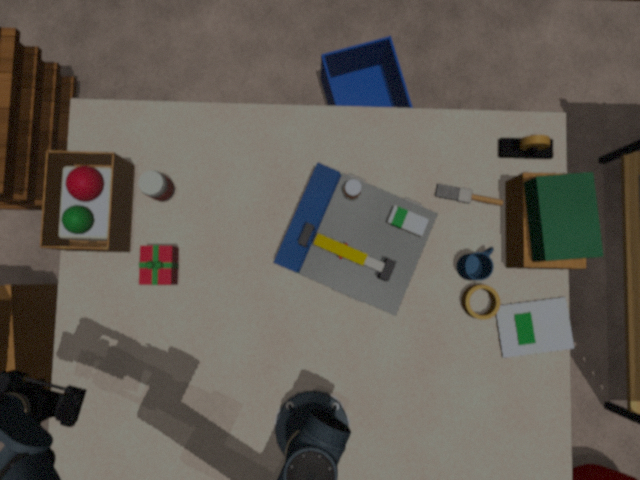

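The scene view shows the bar, with its bracket at (229,250), its keeper at (316,220) and a red button near (279,238). In the top view the yellow tube runs from (315,240) to (366,258). Next I'll enlarge both views.

```bash
python3 - <<'E'
import cv2,numpy as np
a=cv2.imread("pics/scene0.png")[190:290,210:340]; b=cv2.imread("pics/top0.png")[215:290,280:410]
a=cv2.resize(a,None,fx=4.5,fy=4.5,interpolation=cv2.INTER_CUBIC)[:350]; b=cv2.resize(b,None,fx=4.5,fy=4.5,interpolation=cv2.INTER_CUBIC)[:250]
cv2.imwrite("pics/crop1.png",np.vstack([a,b]))
for n in("scene0","top0"):
    im=cv2.imread(f"pics/{n}.png"); h=cv2.cvtColor(im,cv2.COLOR_BGR2HSV)
    m=cv2.inRange(h,(20,150,90),(35,255,255)); k,l,s,c=cv2.connectedComponentsWithStats(m)
    i=1+np.argmax(s[1:,4]); print(n,s[i],c[i],cv2.boxPoints(cv2.minAreaRect(cv2.findNonZero((l==i).astype('uint8')))))
E
```

```text
scene0 [251 215  58  27 633] [279.03159558 228.12638231] [[250.50038 231.45576]
 [304.73532 213.90916]
 [308.1809  224.55913]
 [253.94595 242.10573]]
top0 [314 234  53  31 645] [339.82325581 248.90542636] [[312.18408 244.43896]
 [316.97876 232.7186 ]
 [367.13098 253.23541]
 [362.3363  264.95578]]
```

View pics/crop1.png

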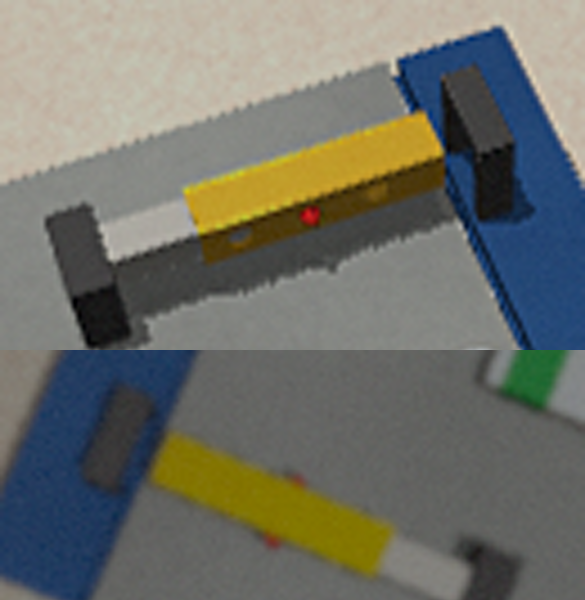

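The scene crop shows the back button at crop (312,217) and the tube's corners clearly. The top crop shows both button tips, at (298,480) and (272,541). I'll fit the chest's x, y and yaw to these points.

```bash
cat > fit.py <<'E'
import numpy as np
from workcell import *
from scipy.optimize import least_squares
from scipy.spatial.transform import Rotation as R
np.set_printoptions(precision=4,suppress=True)
def proj(f,P):
    E=np.array(f["extrinsics"]); p=(P-E[:3,3])@E[:3,:3]
    return np.c_[f["cx"]+f["fx"]*p[:,0]/-p[:,2], f["cy"]-f["fy"]*p[:,1]/-p[:,2]]
def world(q,L): # L in mm relative to buttons, q=x,y,yaw of buttons point
    L=np.array(L)/1e3; c,s=np.cos(q[2]),np.sin(q[2])
    return np.c_[q[0]+c*L[:,0]-s*L[:,1], q[1]+s*L[:,0]+c*L[:,1], .155+L[:,2]]
E
python3 - <<'E'
from fit import *
S=[((312,217),(22,0,0)),((183,189),(-16,-62,16)),((425,112),(-16,80,16)),((445,148),(16,80,16)),((203,222),(16,-62,16)),((207,264),(16,-62,-16)),((443,187),(16,80,-16))]
T=[((298,480),(21,0,0)),((272,541),(-21,0,0)),((172,432),(16,80,16)),((150,482),(-16,80,16)),((395,525),(16,-62,16)),((375,577),(-16,-62,16)),((118,439),(0,106,26))]
fs,ft=grab_frame("scene"),grab_frame("top")
us=np.array([s[0] for s in S])/4.5+[210,190]; ut=(np.array([t[0] for t in T])-[0,350])/4.5+[280,215]
ls=[s[1] for s in S]; lt=[t[1] for t in T]
res=lambda q:np.r_[(proj(fs,world(q,ls))-us).ravel(),(proj(ft,world(q,lt))-ut).ravel()]
for r,n in((res,"both"),(lambda q:res(q)[:14],"scene"),(lambda q:res(q)[14:],"top")):
    s=least_squares(r,[.45,-.03,-.4],loss="soft_l1"); print(n,s.x,np.degrees(s.x[2]))
    if n=="both": print(s.fun.reshape(-1,2)); q=s.x
np.save("q.npy",q)
o=get_obs(); w=o["ee_rot"]; print(R.from_quat([w[1],w[2],w[3],w[0]]).as_matrix())
E
```

```text
both [ 0.5003 -0.0717 -0.3764] -21.566943922307726
[[ 0.1391  0.4141]
 [-0.4743 -0.8288]
 [-0.6395 -1.4668]
 [-0.4616  0.1676]
 [-1.0126  1.9929]
 [-0.2699 -0.5145]
 [ 0.2611 -1.3962]
 [ 0.175  -0.6801]
 [-0.1874  0.4475]
 [-0.5207 -0.6272]
 [-0.4217 -0.4472]
 [ 0.2592 -0.1181]
 [ 0.0088 -0.3183]
 [-0.1994 -0.7769]]
scene [ 0.5017 -0.0717 -0.3887] -22.269681762844293
top [ 0.4994 -0.0721 -0.3725] -21.340334429974572
[[-0.0006 -0.9719  0.2355]
 [-0.0012  0.2355  0.9719]
 [-1.      0.0002 -0.0013]]
```

The fit is good to about 2 mm: buttons at (0.500, -0.072), chest yaw about -21.7°. First I turn the tool by -98° of yaw in place.

```bash
cat > go.py <<'E'
from fit import *
import sys
q=np.load("q.npy"); o=get_obs(); w=o["ee_rot"]; M=R.from_quat([w[1],w[2],w[3],w[0]])
y=np.array([-np.sin(q[2]),np.cos(q[2]),0]); x=np.array([y[1],-y[0],0])
D=R.from_matrix(np.c_[[0,0,-1],y,x])
off=np.array([float(a) for a in sys.argv[1:4]])/1e3 if len(sys.argv)>3 else np.zeros(3) # chest x,y and TCP z mm
t=np.array([q[0],q[1],off[2]])+x*off[0]+y*off[1]
print("clock",o["clock"],"shift rows (tool)",M.inv().apply(t-o["eef_pos"])/.05,"turn rows",np.degrees((M.inv()*D).as_rotvec())/6,"shift after turn",D.inv().apply(t-o["eef_pos"])/.05)
print("force",o["wrist_force"],"width",o["width"],"q",o["joint_pos"])
E
python3 go.py 0 0 290
python3 -m inch '[{"fingers":-1,"ax":1},{"ax":1},{"ax":1},{"ax":1},{"ax":1},{"ax":1},{"ax":1},{"ax":1},{"ax":1},{"ax":1},{"ax":1},{"ax":1},{"ax":1},{"ax":1},{"ax":1},{"ax":1}]' && python3 go.py 0 0 290
```

```text
clock 0.2 shift rows (tool) [  0.0455 -10.0648 -11.5301] turn rows [16.3239 -0.0115  0.0092] shift after turn [  0.0325 -10.0286  11.5616]
force [ 0.1354 -0.2813  0.1859] width 0.08704692467579186 q [ 1.1545  0.5281  1.4334  0.      1.1814 -0.1785]validation failed for argument at $[0]...
```

```bash
python3 -m inch '[{"fingers":-1,"tx":0,"ty":0,"tz":0,"ax":1,"ay":0,"az":0}]'; python3 -m inch '[{"ax":1.0}]'; python3 -m inch '[{"fingers":-1.0,"ax":1.0}]'
```

```text
clock: 0.3
eef_pos: [0.147, 0.6069, 0.2913]
ee_rot: [0.578, -0.407, 0.579, 0.406]
wrist_force: [-0.6, 0.2, 0.5]
width: 0.0869validation failed for argument at $[0]...
validation failed for argument at $[0]...
```

All seven keys are required in every row.

```bash
python3 -m inch '[{"fingers":-1,"tx":0,"ty":0,"tz":0,"ax":1,"ay":0,"az":0},{"fingers":-1,"tx":0,"ty":0,"tz":0,"ax":1,"ay":0,"az":0},{"fingers":-1,"tx":0,"ty":0,"tz":0,"ax":1,"ay":0,"az":0},{"fingers":-1,"tx":0,"ty":0,"tz":0,"ax":1,"ay":0,"az":0},{"fingers":-1,"tx":0,"ty":0,"tz":0,"ax":1,"ay":0,"az":0},{"fingers":-1,"tx":0,"ty":0,"tz":0,"ax":1,"ay":0,"az":0},{"fingers":-1,"tx":0,"ty":0,"tz":0,"ax":1,"ay":0,"az":0},{"fingers":-1,"tx":0,"ty":0,"tz":0,"ax":1,"ay":0,"az":0},{"fingers":-1,"tx":0,"ty":0,"tz":0,"ax":1,"ay":0,"az":0},{"fingers":-1,"tx":0,"ty":0,"tz":0,"ax":1,"ay":0,"az":0},{"fingers":-1,"tx":0,"ty":0,"tz":0,"ax":1,"ay":0,"az":0},{"fingers":-1,"tx":0,"ty":0,"tz":0,"ax":1,"ay":0,"az":0},{"fingers":-1,"tx":0,"ty":0,"tz":0,"ax":1,"ay":0,"az":0},{"fingers":-1,"tx":0,"ty":0,"tz":0,"ax":1,"ay":0,"az":0},{"fingers":-1,"tx":0,"ty":0,"tz":0,"ax":1,"ay":0,"az":0},{"fingers":-1,"tx":0,"ty":0,"tz":0,"ax":1,"ay":0,"az":0}]'; python3 go.py 0 0 290
```

```text
clock: 1.9
eef_pos: [0.1457, 0.6042, 0.2864]
ee_rot: [0.682, 0.178, 0.684, -0.187]
wrist_force: [-0.3, 0.1, 1.0]
width: 0.0871
clock 1.9 shift rows (tool) [ 0.052  -8.1876 12.8854] turn rows [-1.3867  0.0042  0.1238] shift after turn [-0.0712 -9.9659 11.565 ]
force [-0.2634  0.0996  0.9563] width 0.08714569791335208 q [ 1.1546  0.5332  1.44   -0.      1.1814  1.6762]
```

```bash
python3 -m inch '[{"fingers":-1,"tx":-0.1,"ty":-0.3,"tz":0.4,"ax":-0.7,"ay":0,"az":0},{"fingers":-1,"tx":0,"ty":-0.55,"tz":0.7,"ax":-0.6,"ay":0,"az":0.1},{"fingers":-1,"tx":0,"ty":-0.6,"tz":0.7,"ax":0,"ay":0,"az":0},{"fingers":-1,"tx":0,"ty":-0.6,"tz":0.7,"ax":0,"ay":0,"az":0},{"fingers":-1,"tx":0,"ty":-0.6,"tz":0.7,"ax":0,"ay":0,"az":0},{"fingers":-1,"tx":0,"ty":-0.6,"tz":0.7,"ax":0,"ay":0,"az":0},{"fingers":-1,"tx":0,"ty":-0.6,"tz":0.7,"ax":0,"ay":0,"az":0},{"fingers":-1,"tx":0,"ty":-0.6,"tz":0.7,"ax":0,"ay":0,"az":0},{"fingers":-1,"tx":0,"ty":-0.6,"tz":0.7,"ax":0,"ay":0,"az":0},{"fingers":-1,"tx":0,"ty":-0.6,"tz":0.7,"ax":0,"ay":0,"az":0},{"fingers":-1,"tx":0,"ty":-0.6,"tz":0.7,"ax":0,"ay":0,"az":0},{"fingers":-1,"tx":0,"ty":-0.6,"tz":0.7,"ax":0,"ay":0,"az":0},{"fingers":-1,"tx":0,"ty":-0.6,"tz":0.7,"ax":0,"ay":0,"az":0}]'; python3 go.py 0 0 290
```

```text
clock: 3.2
eef_pos: [0.418, 0.0795, 0.2914]
ee_rot: [0.697, 0.132, 0.694, -0.128]
wrist_force: [0.8, 0.6, -0.3]
width: 0.0871
clock 3.2 shift rows (tool) [ 0.0257 -2.2256  2.6284] turn rows [ 0.0654  0.0333 -0.0505] shift after turn [ 0.0282 -2.2074  2.6437]
force [ 0.7688  0.6219 -0.2867] width 0.08709405122184691 q [-0.0783  0.259   1.9122  0.0049  0.9656  0.2885]
```

```bash
python3 -m inch '[{"fingers":-1,"tx":0,"ty":-0.6,"tz":0.7,"ax":0,"ay":0,"az":0},{"fingers":-1,"tx":0,"ty":-0.6,"tz":0.7,"ax":0,"ay":0,"az":0},{"fingers":-1,"tx":0,"ty":-0.5,"tz":0.6,"ax":0,"ay":0,"az":0},{"fingers":-1,"tx":0,"ty":-0.25,"tz":0.3,"ax":0,"ay":0,"az":0},{"fingers":-1,"tx":0,"ty":0,"tz":0,"ax":0,"ay":0,"az":0},{"fingers":-1,"tx":0,"ty":0,"tz":0,"ax":0,"ay":0,"az":0}]'; python3 go.py 0 0 290
```

```text
clock: 3.8
eef_pos: [0.495, -0.0657, 0.2914]
ee_rot: [0.698, 0.135, 0.691, -0.132]
wrist_force: [0.5, -0.1, 0.1]
width: 0.0872
clock 3.8 shift rows (tool) [ 0.0294 -0.0726  0.1444] turn rows [-0.0367  0.0775 -0.0523] shift after turn [ 0.0287 -0.073   0.1444]
force [ 0.4912 -0.0564  0.106 ] width 0.0871682770468543 q [-0.3587  0.3575  1.7482  0.0062  1.0277  0.0184]
```

```bash
python3 -m inch '[{"fingers":-1,"tx":0.4,"ty":-0.07,"tz":0.14,"ax":0,"ay":0.08,"az":-0.05},{"fingers":-1,"tx":0.4,"ty":0,"tz":0,"ax":0,"ay":0,"az":0},{"fingers":-1,"tx":0,"ty":0,"tz":0,"ax":0,"ay":0,"az":0},{"fingers":-1,"tx":0,"ty":0,"tz":0,"ax":0,"ay":0,"az":0}]'; python3 go.py 0 0 206
python3 - <<'E'
from workcell import *
import cv2,numpy as np
a=grab_frame("scene")["color"][170:290,210:350,::-1]; b=grab_frame("top")["color"][195:300,270:410,::-1]
r=lambda i:cv2.resize(i,None,fx=2.8,fy=2.8,interpolation=cv2.INTER_CUBIC)
i=np.vstack([r(a),r(b)]);cv2.imwrite("pics/c2.png",i[:600])
E
```

```text
clock: 4.2
eef_pos: [0.4978, -0.0665, 0.2514]
ee_rot: [0.694, 0.132, 0.696, -0.131]
wrist_force: [-0.2, 0.2, 0.3]
width: 0.0869
clock 4.2 shift rows (tool) [ 0.9083 -0.0801  0.0877] turn rows [ 0.0103 -0.0258 -0.0106] shift after turn [ 0.9086 -0.079   0.0853]
force [-0.2267  0.2394  0.2662] width 0.08691002590113575 q [-0.3562  0.423   1.7786  0.0014  0.9426  0.0183]
```

View pics/c2.png

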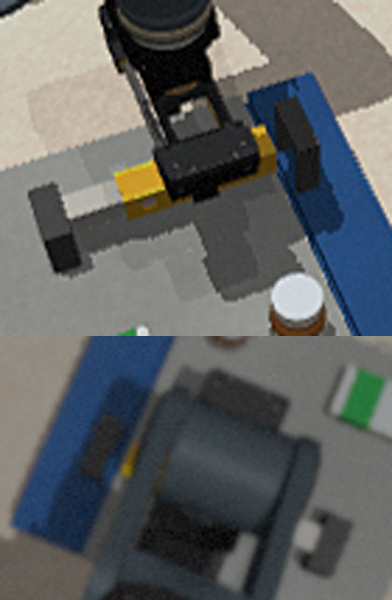

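The gripper straddles the tube at the buttons; in the scene view the fingers are at crop (205,165). Now I lower it, with small corrections.

```bash
python3 -m inch '[{"fingers":-1,"tx":0.3,"ty":-0.08,"tz":0.08,"ax":0,"ay":0,"az":0},{"fingers":-1,"tx":0.3,"ty":-0.03,"tz":0.04,"ax":0,"ay":0,"az":0},{"fingers":-1,"tx":0.3,"ty":0,"tz":0,"ax":0,"ay":0,"az":0},{"fingers":-1,"tx":0,"ty":0,"tz":0,"ax":0,"ay":0,"az":0},{"fingers":-1,"tx":0,"ty":0,"tz":0,"ax":0,"ay":0,"az":0}]'; python3 go.py 0 0 206
```

```text
clock: 4.8
eef_pos: [0.504, -0.0731, 0.2112]
ee_rot: [0.698, 0.131, 0.692, -0.131]
wrist_force: [0.7, 0.7, 0.6]
width: 0.0871
clock 4.8 shift rows (tool) [ 0.103  -0.002  -0.0786] turn rows [ 0.0393  0.0866 -0.0137] shift after turn [ 0.1037 -0.0022 -0.0776]
force [0.6639 0.6683 0.6225] width 0.08705083212558154 q [-0.3643  0.4921  1.8053  0.0018  0.8351  0.0068]
```

```bash
python3 -m inch '[{"fingers":-1,"tx":0.1,"ty":0,"tz":-0.07,"ax":0,"ay":0.05,"az":0},{"fingers":-1,"tx":0,"ty":0,"tz":0,"ax":0,"ay":0,"az":0},{"fingers":-1,"tx":0,"ty":0,"tz":0,"ax":0,"ay":0,"az":0}]'; python3 go.py 0 0 206;python3 -m inch '[{"fingers":-1,"tx":0,"ty":0,"tz":0,"ax":0,"ay":0,"az":0}]'; python3 go.py 0 0 206;
```

```text
clock: 5.1
eef_pos: [0.5014, -0.0717, 0.2082]
ee_rot: [0.698, 0.131, 0.692, -0.131]
wrist_force: [-0.9, -0.2, -0.5]
width: 0.0869
clock 5.1 shift rows (tool) [ 0.0436 -0.0093 -0.0197] turn rows [ 0.0454  0.0734 -0.0141] shift after turn [ 0.0438 -0.0093 -0.0193]
force [-0.9161 -0.1637 -0.4846] width 0.08687578356532721 q [-0.3636  0.4945  1.8137  0.0019  0.8257  0.0068]
clock: 5.2
eef_pos: [0.5015, -0.0717, 0.2086]
ee_rot: [0.698, 0.131, 0.692, -0.131]
wrist_force: [0.4, -0.6, -0.1]
width: 0.087
clock 5.2 shift rows (tool) [ 0.0511 -0.0099 -0.0215] turn rows [ 0.0457  0.0794 -0.0142] shift after turn [ 0.0513 -0.0099 -0.021 ]
force [ 0.3987 -0.6404 -0.1276] width 0.08704117380799088 q [-0.3635  0.4938  1.8135  0.0019  0.826   0.0068]
```

```bash
python3 -m inch '[{"fingers":1,"tx":0,"ty":0,"tz":0,"ax":0,"ay":0,"az":0},{"fingers":1,"tx":0,"ty":0,"tz":0,"ax":0,"ay":0,"az":0},{"fingers":1,"tx":0,"ty":0,"tz":0,"ax":0,"ay":0,"az":0},{"fingers":1,"tx":0,"ty":0,"tz":0,"ax":0,"ay":0,"az":0},{"fingers":1,"tx":0,"ty":0,"tz":0,"ax":0,"ay":0,"az":0},{"fingers":1,"tx":0,"ty":0,"tz":0,"ax":0,"ay":0,"az":0},{"fingers":1,"tx":0,"ty":0,"tz":0,"ax":0,"ay":0,"az":0},{"fingers":1,"tx":0,"ty":0,"tz":0,"ax":0,"ay":0,"az":0}]' 35; python3 go.py 0 0 206
```

```text
clock: 6.0
eef_pos: [0.5001, -0.0711, 0.2087]
ee_rot: [0.697, 0.131, 0.693, -0.13]
wrist_force: [-0.0, -0.8, 3.3]
width: 0.0314
clock 6.0 shift rows (tool) [ 0.054  -0.0094  0.0085] turn rows [ 0.0449  0.0409 -0.0134] shift after turn [ 0.054  -0.0093  0.0087]
force [-0.0451 -0.8403  3.3142] width 0.03136452508722778 q [-0.3635  0.493   1.8147  0.0018  0.8296  0.007 ]
```

The width is 31 mm, so the pads are on the tube and both buttons are flush. Now I slide towards the keeper.

```bash
python3 -m inch '[{"fingers":1,"tx":0,"ty":0,"tz":0,"ax":0,"ay":0,"az":0},{"fingers":1,"tx":0,"ty":0.15,"tz":0,"ax":0,"ay":0,"az":0},{"fingers":1,"tx":0,"ty":0.15,"tz":0,"ax":0,"ay":0,"az":0},{"fingers":1,"tx":0,"ty":0.15,"tz":0,"ax":0,"ay":0,"az":0}]' 50; python3 go.py 0 40 206
```

```text
clock: 6.4
eef_pos: [0.5062, -0.0562, 0.2087]
ee_rot: [0.695, 0.126, 0.695, -0.135]
wrist_force: [-2.2, -3.9, 2.2]
width: 0.0315
clock 6.4 shift rows (tool) [0.048  0.4676 0.0074] turn rows [0.053  0.0256 0.1167] shift after turn [0.0537 0.467  0.005 ]
force [-2.2409 -3.9117  2.2389] width 0.03151460738884142 q [-0.3243  0.4988  1.8015 -0.0166  0.8393  0.0576]
```

Moved 16 mm with the tube sliding. I'll carry on.

```bash
python3 -m inch '[{"fingers":1,"tx":0,"ty":0.15,"tz":0,"ax":0,"ay":0,"az":0},{"fingers":1,"tx":0,"ty":0.12,"tz":0,"ax":0,"ay":0,"az":0},{"fingers":1,"tx":0,"ty":0.1,"tz":0,"ax":0,"ay":0,"az":0},{"fingers":1,"tx":0,"ty":0.1,"tz":0,"ax":0,"ay":0,"az":0}]'; python3 go.py 0 40 206
```

```text
clock: 6.8
eef_pos: [0.5144, -0.0359, 0.2087]
ee_rot: [0.695, 0.125, 0.695, -0.137]
wrist_force: [-1.7, -0.8, 2.1]
width: 0.0311
clock 6.8 shift rows (tool) [0.0533 0.0312 0.0016] turn rows [0.0309 0.0232 0.1623] shift after turn [0.0539 0.0303 0.0017]
force [-1.7071 -0.8053  2.125 ] width 0.031131871521158816 q [-0.2786  0.5061  1.7848 -0.0228  0.8501  0.1096]
```

```bash
python3 -m inch '[{"fingers":1,"tx":0,"ty":0.06,"tz":0,"ax":0,"ay":0,"az":0},{"fingers":1,"tx":0,"ty":0.05,"tz":0,"ax":0,"ay":0,"az":0},{"fingers":1,"tx":0,"ty":0,"tz":0,"ax":0,"ay":0,"az":0}]'; python3 go.py 0 40 206
python3 - <<'E'
from workcell import *
import cv2,numpy as np
a=grab_frame("scene")["color"][170:290,210:350,::-1]
cv2.imwrite("pics/c3.png",cv2.resize(a,None,fx=4,fy=4,interpolation=cv2.INTER_CUBIC))
E
```

```text
clock: 7.1
eef_pos: [0.5164, -0.031, 0.2087]
ee_rot: [0.695, 0.124, 0.695, -0.138]
wrist_force: [-1.9, -2.7, 1.9]
width: 0.0315
clock 7.1 shift rows (tool) [ 0.0557 -0.0756 -0.0002] turn rows [0.0453 0.0255 0.1882] shift after turn [ 0.0542 -0.0767  0.0003]
force [-1.9315 -2.7291  1.9106] width 0.0314674957606477 q [-0.2669  0.5081  1.7801 -0.0264  0.853   0.1222]
```

View pics/c3.png

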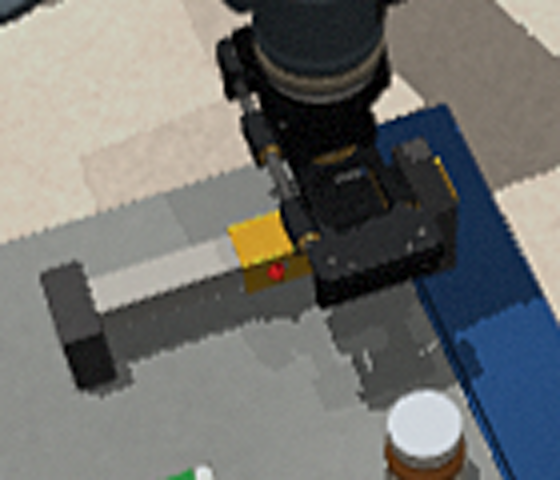

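The end lies in the keeper, and the red button is showing at (277,271). Now I release and rise.

```bash
python3 -m inch '[{"fingers":1,"tx":0,"ty":-0.03,"tz":0,"ax":0,"ay":0,"az":0},{"fingers":-1,"tx":0,"ty":0,"tz":0,"ax":0,"ay":0,"az":0},{"fingers":-1,"tx":0,"ty":0,"tz":0,"ax":0,"ay":0,"az":0},{"fingers":-1,"tx":0,"ty":0,"tz":0,"ax":0,"ay":0,"az":0},{"fingers":-1,"tx":0,"ty":0,"tz":0,"ax":0,"ay":0,"az":0},{"fingers":-1,"tx":0,"ty":0,"tz":0,"ax":0,"ay":0,"az":0},{"fingers":-1,"tx":0,"ty":0,"tz":0,"ax":0,"ay":0,"az":0}]'; python3 go.py 0 40 300
```

```text
clock: 7.85
eef_pos: [0.5177, -0.0314, 0.2086]
ee_rot: [0.696, 0.123, 0.694, -0.136]
wrist_force: [0.4, 0.0, 0.1]
width: 0.0717
clock 7.85 shift rows (tool) [-1.8261 -0.1099 -0.0144] turn rows [0.0663 0.0616 0.1648] shift after turn [-1.8276 -0.0785 -0.0255]
force [0.402  0.0202 0.1224] width 0.07172273803406397 q [-0.2679  0.5084  1.7797 -0.0238  0.849   0.1172]
```

Now rise, then move back towards the robot so the view of the bar is clear.

```bash
python3 -m inch '[{"fingers":-1,"tx":-0.2,"ty":0,"tz":0,"ax":0,"ay":0,"az":0},{"fingers":-1,"tx":-0.5,"ty":0,"tz":0,"ax":0,"ay":0,"az":0},{"fingers":-1,"tx":-0.8,"ty":0,"tz":0,"ax":0,"ay":0,"az":0},{"fingers":-1,"tx":-0.8,"ty":0.2,"tz":0,"ax":0,"ay":0,"az":0},{"fingers":-1,"tx":-0.3,"ty":0.7,"tz":0,"ax":0,"ay":0,"az":0},{"fingers":-1,"tx":0,"ty":0.8,"tz":0,"ax":0,"ay":0,"az":0},{"fingers":-1,"tx":0,"ty":0.8,"tz":0,"ax":0,"ay":0,"az":0},{"fingers":-1,"tx":0,"ty":0.8,"tz":0,"ax":0,"ay":0,"az":0},{"fingers":-1,"tx":0,"ty":0.8,"tz":0,"ax":0,"ay":0,"az":0},{"fingers":-1,"tx":0,"ty":0.8,"tz":0,"ax":0,"ay":0,"az":0},{"fingers":-1,"tx":0,"ty":0.4,"tz":0,"ax":0,"ay":0,"az":0},{"fingers":-1,"tx":0,"ty":0,"tz":0,"ax":0,"ay":0,"az":0},{"fingers":-1,"tx":0,"ty":0,"tz":0,"ax":0,"ay":0,"az":0}]'
python3 - <<'E'
from fit import *
import cv2
q=np.load("q.npy"); out=[]
for n,(r0,r1,c0,c1) in dict(scene=(190,275,210,340),top=(215,290,280,410)).items():
    f=grab_frame(n); out.append(cv2.resize(f["color"][r0:r1,c0:c1,::-1],None,fx=3.6,fy=3.6,interpolation=cv2.INTER_CUBIC))
    print(n,(proj(f,world(q,[(23,0,0),(0,-22,16),(0,120,16),(-23,0,0)]))-[c0,r0])*3.6)
cv2.imwrite("pics/c4.png",np.vstack(out))
E
```

```text
clock: 9.15
eef_pos: [0.6172, 0.2271, 0.3501]
ee_rot: [0.7, 0.125, 0.69, -0.136]
wrist_force: [0.8, 0.4, 0.6]
width: 0.0871
scene [[250.5817 176.223 ]
 [207.3815 147.7662]
 [398.9719  83.8421]
 [228.9262 125.2248]]
top [[240.0796  99.0416]
 [257.332  138.4589]
 [ 76.1383  62.1885]
 [215.8698 156.9353]]
```

View pics/c4.png

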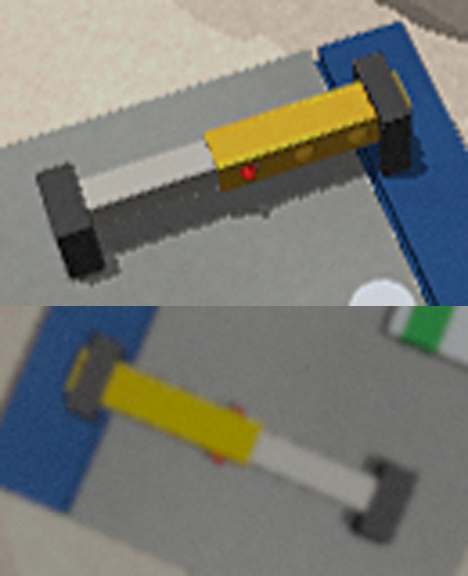

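Both buttons stand out in the top view, at (238,411) and (217,459). The tube's end is within about 2 mm of the predicted locked position and its tip passes through the keeper, so I'll hand in.

```bash
python3 -c "
from workcell import *
print(finish_job())"
```

```text
the job is handed in; nothing more can be done
None
```

The chest should be locked. I squeezed both buttons in until the pads closed on the tube at 31 mm. I then slid the tube to its next hole, let go, and moved the arm clear at about 9 s of the 32 s allowed.

**Tube and buttons:** the last pictures show the tube's end through the keeper and both red buttons out again through the hole.

**Position check:** the tube reads about 2 mm past the nominal 40 mm. The gripper itself travelled about 43 mm. The buttons' 1.5 mm of play would put the tube at about 41.5 mm, inside the 36–44 mm limit. I couldn't read the tube and button joints directly.

**Everything else:** the wrist force was near zero after release. The gripper's path kept clear of the bystanders, but I didn't measure their positions afterwards. Handing in gave no verdict.

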